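# Shut the casting chamber and key in the start sequence

### The arm

A 6-joint arm with a two-finger parallel gripper is mounted at the origin on the work surface. World frame = base frame: x ahead of the robot, y to its left, z up, the work surface at z = 0. Lengths are in m, angles in rad, forces in N, time in s.
With the tool pointing down it reaches from about 0.3 to 0.775 m from the base axis. Payload 14.6 kg.
Tool frame: the origin (TCP) lies at the very end of the fingers, on their centre line; the grasp point (between the pads) lies 19 mm behind it; z points along the fingers, y is the line along which they close (so a half turn about z gives the same grasp; the last joint's range is limited). The gripper opens to 94 mm and grips with 3 to 60 N. Pads are 16 mm wide; open, the fingers measure 119 mm over their backs; the gripper's body (75 mm by 177 mm) begins 78 mm behind the grasp point.
Start: joints at [-1.208, 0.3, 1.521, -0, 1.321, -0.067], TCP at [0.229, -0.5, 0.205] pointing down, gripper open.
Joint ranges: [-3.03, 3.03], [-0.79, 2.21], [0.23, 2.52], [-1.04, 4.18], [0, 3.07], [-2.55, 2.55]. Speed limits (rad/s): [2.22, 2.22, 2.57, 3.14, 3.14, 3.14].

### API

Orientations are given as [roll, pitch, yaw] about the fixed x, y, z axes, in that order (R = Rz(yaw) Ry(pitch) Rx(roll)).
In Python, from station import ctrl gives the robot as it stands. The module is installed in compiled form; this text tells all that it offers.
- The arm moves only by the tool step_arm, never from a script. Its argument "deltas" is a list of rows, each an object with "dp": the shift along the tool's x, y, z scaled (see below), a list of three; "twist": the turn about the tool's z scaled (see below). In form: [{"dp": [tx, ty, tz], "twist": twist}, ...]. A call has 1 to 12 rows; each row shifts and turns the commanded pose from where the row before left it, along the tool's axes as they then stand; what a row does not reach is not made up. The controller multiplies each number of a shift by 0.04 m and each number of a turn by 4 degrees. A row lasts 1/10 s, in which the tool goes at most 50 mm and 8.59 degrees, less where a joint would pass 70% of its speed; a pose out of reach is approached as far as the arm can. A call with a number of a shift or a turn outside -1 to 1 is refused whole. A call with a gripper value outside its range is refused whole. "gripper" is the opening, from -1 (shut) to 1 (fully open), set as the call begins (left out, the last holds). The fingers move at their own pace and stop on an object; "squeeze" is the grip in N (left out, the last holds). Time passes only in rows, so rows that do not move let the fingers close. It gives the time, the measured TCP pose, the force, the opening and the grip force at its end, in the units of the state.
- ctrl.get_obs(): the state, without advancing time (a new reading comes with each control period).
- ctrl.camera(name): name is "scene" or "top" or "wrist"; returns (picture, depth): 420x560x3 uint8, red, green, blue; 420x560 float32, m along the optical axis (not along the pixel's ray), 0 where there is no reading.
- ctrl.get_calibration(name): a dict with "fx", "fy", "cx", "cy" (pixels), "world_to_cam" (4x4, takes a point from world to camera coordinates); the wrist camera has in their place "hand_eye" (4x4, takes a point from camera to tool coordinates, whose origin is the TCP and whose axes are the flange's). Camera axes: x right, y down, z forward; pixel columns grow to the right and rows downward; lengths in m; the calibration is good to about 2 mm. A picture is of the moment at which its call begins: read the wrist's pose just before it. get_calibration takes no time and is no camera call.
- ctrl.hand_in(): hands the job in; it is judged then, once.
Trained networks look in the newest picture that a camera, given by its name, has taken for a name from the list of things; names that differ only in an ending like _2 or _b are one class to them, and where a whole thing is asked for, a point or a joint stands for the part that bears it (a point fixed in the world has none). Each returns a list of dicts, best first, with "conf" (0 to 1); they miss things now and then, are a little off and sometimes report something else, mostly with a low value. They report only what shows in the picture. A call takes as long as a camera call.
- ctrl.spot_in(camera, label): "rect" ([left, top, right, bottom] as shares, 0 to 1, of the picture: columns of its width, rows of its height, round what is visible of it).
- ctrl.cut_out(camera, label): "pixels" (420x560 bool, what is visible of it) and "rect" ([left, top, right, bottom] as shares, 0 to 1, of the picture: columns of its width, rows of its height, round what is visible of it).
The state is a dict: "time_s": time; "qpos": joint angles; "joint_vel": joint speeds; "tau": joint torques, N m; "ee_pos": TCP position; "eef_rot": TCP orientation; "force": force on the tool from outside, world axes, zero at the start; "moment": the same for the moment, N m; "grip_width": finger opening in m; "grip_force": force on a finger pad.
Only numpy, scipy, OpenCV 4.12 (cv2) and the standard library are available. Lean on these libraries where they do the work, as an engineer would, in place of code of your own. Each camera call takes 0.05 s, during which the arm holds its last target. There are 200 camera calls.

### The job

Swing the casting chamber's lid fully shut, and only then start the cycle on the control box: press the long bar key, then the square key, then the round key, one at a time, each fully down and let back up before the next. Do not press the cross-shaped key, and leave the lid shut and the loose things on the bench where they stand.

Things in the scene. Friction and masses are not known exactly. Their poses are not given: they have to be found in the camera images.
- chamber: casting chamber, fixed to the bench: a white square base plate 200 x 200 mm carrying an open aluminium drum of 160 mm diameter, its rim 110 mm above the bench; origin under the drum's centre at bench height, +x points from the drum to the lid's hinge (away from the robot, give or take the yaw), z up
- lid (a joint): angle of the chamber's lid in rad: 0 = fully shut (level on the rim), grows as it opens upwards; it starts part open and its stiff hinge leaves it where it is put. The lid is an aluminium disc 170 mm across and 12 mm thick with a round glass window and a black tab 45 mm wide that sticks out on the far side from the hinge to 240 mm from the hinge axis
- lid_tab (a point): point on the upper face of the lid's black tab, 215 mm from the hinge axis and 25 mm short of the tab's tip; moves with the lid. z is normal to the lid, out of its upper face, -x points from the hinge to the tip. With the lid shut it is 122 mm above the bench
- lid_hinge (a point): middle of the lid's hinge axis, 110 mm above the bench and 95 mm from the drum's centre, on the underside plane of the shut lid; y is the hinge axis
- control_box: white control box 240 x 240 x 50 mm, fixed to the bench; origin under its centre at bench height, z up. Four black keys stand on its top on grey square plates 88 mm wide, in two rows of two, 100 mm apart centre to centre; which key is in which place varies
- bar_top (a point): centre of the top face of the bar key: a long narrow black key 26 mm (x) by 74 mm (y); unpressed it is 72 mm above the bench and stands 19 mm proud of its plate
- square_top (a point): centre of the top face of the square key: black, 52 x 52 mm, same height
- round_top (a point): centre of the top face of the round key: black, flat-topped, 60 mm diameter, same height
- cross_top (a point): centre of the top face of the cross key (not to be pressed): black plus-shaped key, two bars 66 x 22 mm crossing, same height
- bar_key (a joint): how far the bar key is pressed, m: 0 = up, 0.008 = fully down; a spring (about 5.5 N when fully down) returns it
- square_key (a joint): how far the square key is pressed, m: 0 = up, 0.008 = fully down; a spring (about 5.5 N when fully down) returns it
- round_key (a joint): how far the round key is pressed, m: 0 = up, 0.008 = fully down; a spring (about 5.5 N when fully down) returns it
- cross_key (a joint): how far the cross key is pressed, m: 0 = up, 0.008 = fully down; a spring (about 5.5 N when fully down) returns it
- crucible: bystander: loose terracotta-coloured crucible cup, 56 mm across, 70 mm tall, between the chamber and the control box; origin at the centre of its underside
- flask: bystander: loose steel casting flask with dimples, 76 mm across (foot 90 mm), 100 mm tall; origin at the centre of its underside
- ingot: bystander: loose brass bar 110 x 45 x 18 mm, on the robot's side of the bench; origin at the centre of its underside, x along it
- jar: bystander: loose white jar, 72 mm across, 100 mm tall; origin at the centre of its underside
- brush: bystander: loose hand brush lying on the bench, x along it
- hammer: bystander: loose hammer lying on the bench, x along it

How it is judged:
By the outcome, as a careful person would: the job done as asked, in the order asked, and still so for the second after the job is handed in, with the robot touching nothing.
It also fails if it takes over 56 s, if anything falls off the work surface, if the arm or the gripper's body presses on something with over 40 N, if the wrist force passes 120 N, or if a joint passes its speed limit or range.

## Working session

There is one attempt and no reset: what is moved stays moved. The work goes in short steps, Python scripts to look and compute and a tool call to move; the robot and the scene stay as the last step left them, time stands still between calls to the robot, and variables do not carry over. Pictures are saved under pics/ and viewed, at most 10 in all, crops included, and the job is handed in when it is done.

Besides the shell and the picture viewer there is one more tool, called after "Emit:" as a command line: name --argument value ..., lists and objects as JSON in quotes. step_arm: Moves the arm, as the interface text tells. Its arguments: {"type":"object","properties":{"deltas":{"type":"array"},"gripper":{"type":"number"},"squeeze":{"type":"number"}},"required":["deltas"]}

```bash
mkdir -p pics
cat > h.py <<'E'
import numpy as np, cv2
from station import ctrl
def cloud(cam):
    T=None
    if cam=="wrist":
        o=ctrl.get_obs()
        from scipy.spatial.transform import Rotation as R
        W=np.eye(4);W[:3,:3]=R.from_euler('xyz',o['eef_rot']).as_matrix();W[:3,3]=o['ee_pos']
    im,d=ctrl.camera(cam);c=ctrl.get_calibration(cam)
    T=W@np.array(c['hand_eye']) if cam=="wrist" else np.linalg.inv(np.array(c['world_to_cam']))
    v,u=np.mgrid[:420,:560]
    P=np.stack([(u-c['cx'])/c['fx']*d,(v-c['cy'])/c['fy']*d,d],-1)@T[:3,:3].T+T[:3,3]
    P[d==0]=np.nan
    return im,P
def save(n,im): cv2.imwrite('pics/'+n,im[:,:,::-1])
E
python3 - <<'E'
from h import *
print(ctrl.get_obs())
for cam in("top","scene"):
    im,P=cloud(cam);save(cam+'.png',im);np.save(cam+'.npy',P)
    for l in "bar_top square_top round_top cross_top control_box chamber lid_tab crucible flask ingot jar brush hammer".split():
        for r in ctrl.cut_out(cam,l)[:2]:
            m=r['pixels'];q=P[m];q=q[~np.isnan(q[:,0])]
            if len(q): print(cam,l,round(r['conf'],2),(np.array(r['rect'])*[560,420,560,420]).round(),np.median(q,0).round(3),np.percentile(q,3,axis=0).round(3),np.percentile(q,97,axis=0).round(3))
E
```

```text
{'time_s': 0.0, 'qpos': array([-1.20755625e+00,  3.00526151e-01,  1.52161152e+00,  2.41220419e-06,
        1.32070764e+00, -6.65989123e-02]), 'joint_vel': array([ 0.00072459,  0.00192535,  0.00033295,  0.0004157 , -0.00034718,
       -0.00218266]), 'tau': array([-8.58035892e-04, -5.31804764e+01, -3.52736521e+01,  7.07848719e-02,
        2.43876205e-02, -7.96730183e-05]), 'ee_pos': array([ 0.22909759, -0.49970751,  0.20484326]), 'eef_rot': array([-3.14034293e+00, -8.56950926e-05,  4.29838337e-01]), 'force': array([ 0.13848434, -0.15071498, -0.33141644]), 'moment': array([-0.02973151, -0.03601518, -0.00187593]), 'grip_force': 0.0, 'grip_width': 0.09440017003080946}
top bar_top 0.64 [318. 216. 339. 223.] [ 0.494 -0.178  0.07 ] [ 0.484 -0.211  0.049] [ 0.51  -0.141  0.077]
top square_top 0.52 [317. 184. 332. 198.] [ 0.598 -0.174  0.069] [ 0.574 -0.199  0.062] [ 0.624 -0.149  0.077]
top round_top 0.75 [348. 187. 363. 200.] [ 0.598 -0.274  0.07 ] [ 0.573 -0.298  0.061] [ 0.622 -0.249  0.077]
top cross_top 0.58 [346. 210. 364. 228.] [ 0.5   -0.275  0.07 ] [ 0.47  -0.303  0.055] [ 0.528 -0.2
[... 2555 characters left out ...]
5. 104. 370. 186.] [0.564 0.235 0.201] [0.486 0.165 0.125] [0.623 0.313 0.291]
scene ingot 0.71 [242. 163. 264. 199.] [0.404 0.009 0.018] [ 0.35  -0.012 -0.   ] [0.453 0.034 0.023]
scene jar 0.77 [363. 101. 385. 134.] [0.412 0.474 0.076] [0.375 0.453 0.017] [0.432 0.51  0.103]
scene jar 0.34 [200. 209. 228. 231.] [ 0.506 -0.178  0.071] [ 0.477 -0.213  0.052] [ 0.516 -0.141  0.076]
scene brush 0.88 [381. 149. 424. 193.] [0.625 0.464 0.018] [0.511 0.449 0.002] [0.696 0.488 0.023]
scene hammer 0.83 [ 82. 253. 162. 326.] [ 0.586 -0.471  0.024] [ 0.431 -0.537  0.012] [ 0.665 -0.409  0.029]
scene hammer 0.54 [168. 222. 192. 245.] [ 0.509 -0.277  0.071] [ 0.474 -0.306  0.053] [ 0.536 -0.247  0.076]
```

View pics/top.png

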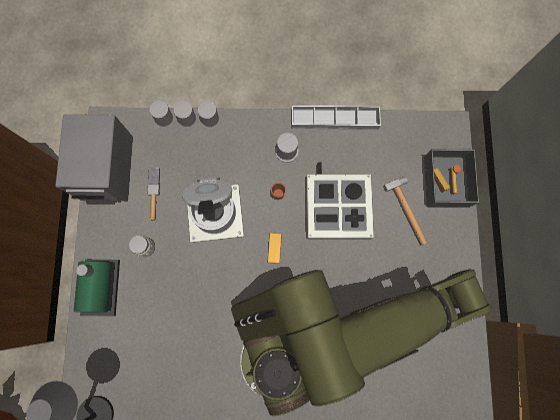

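View pics/scene.png

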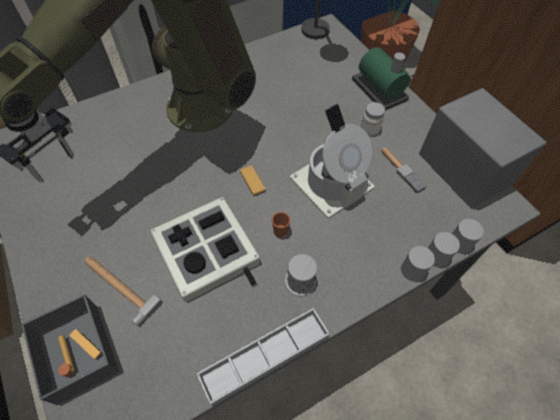

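Run:
```python
from h import *
for c in("top","scene"):
    P=np.load(c+'.npy');q=P[(P[...,2]>.13)&(P[...,1]>.05)&(P[...,1]<.42)&(P[...,0]>.35)&(P[...,0]<.8)]
    m=q.mean(0);_,s,v=np.linalg.svd(q-m,full_matrices=0);n=v[2]*np.sign(v[2][2])
    print(c,len(q),m.round(3),n.round(3),s.round(3),'open deg',np.degrees(np.arccos(n[2])),'yaw of +x',np.degrees(np.arctan2(-n[1],-n[0])))
    for p in q[np.argsort(-q[:,2])[:12]]: print(p.round(3))
    i=q[q[:,2]>.27]; print('tip mean',i.mean(0),len(i))
    # rim / base
    b=P[(P[...,2]>.003)&(P[...,2]<.012)&(P[...,1]>.05)&(P[...,1]<.4)&(P[...,0]>.35)&(P[...,0]<.8)]
    print(b.min(0),b.max(0))
    k=P[(P[...,2]>.066)&(P[...,2]<.085)&(P[...,1]<-.1)&(P[...,1]>-.34)]
    for bx in((.4,.55,-.23,-.1),(.55,.7,-.23,-.1),(.55,.7,-.34,-.23),(.4,.55,-.34,-.23)):
        j=k[(k[:,0]>bx[0])&(k[:,0]<bx[1])&(k[:,1]>bx[2])&(k[:,1]<bx[3])];print(len(j),((j.min(0)+j.max(0))/2).round(3),np.ptp(j,0).round(3),j.mean(0).round(3))
```

```text
top 1116 [0.548 0.24  0.212] [0.75  0.092 0.655] [1.862 1.356 0.097] open deg 49.11678520875464 yaw of +x -172.99523961566976
[0.471 0.231 0.306]
[0.478 0.229 0.303]
[0.471 0.244 0.303]
[0.475 0.235 0.302]
[0.478 0.214 0.302]
[0.475 0.238 0.302]
[0.478 0.217 0.301]
[0.478 0.22  0.301]
[0.468 0.247 0.301]
[0.478 0.245 0.3  ]
[0.475 0.232 0.3  ]
[0.475 0.226 0.3  ]
tip mean [0.48245515 0.23185135 0.28902942] 124
[0.35011138 0.05006974 0.00300077] [0.79985679 0.39972716 0.01199348]
130 [ 0.498 -0.176  0.074] [0.023 0.073 0.015] [ 0.498 -0.176  0.071]
185 [ 0.598 -0.174  0.073] [0.054 0.051 0.014] [ 0.6   -0.175  0.071]
182 [ 0.6   -0.274  0.074] [0.06  0.056 0.015] [ 0.6   -0.274  0.071]
170 [ 0.5   -0.275  0.073] [0.067 0.062 0.013] [ 0.501 -0.276  0.071]
scene 2620 [0.559 0.236 0.205] [0.757 0.086 0.648] [2.779 2.102 0.136] open deg 49.63418207240277 yaw of +x -173.48658212244058
[0.481 0.229 0.306]
[0.48  0.233 0.303]
[0.476 0.242 0.303]
[0.48  0.226 0.303]
[0.48  0.243 0.302]
[0.481 0.213 0.302]
[0.476 0.245 0.302]
[0.481 0.239 0.302]
[0.481 0.223 0.301]
[0.477 0.225 0.301]
[0.481 0.209 0.301]
[0.485 0.217 0.3  ]
tip mean [0.49055893 0.22941801 0.2867541 ] 233
[0.350204   0.05013176 0.00300064] [0.79986258 0.39976167 0.01199421]
211 [ 0.503 -0.177  0.072] [0.029 0.074 0.011] [ 0.504 -0.178  0.072]
318 [ 0.603 -0.176  0.073] [0.055 0.052 0.014] [ 0.604 -0.176  0.072]
352 [ 0.604 -0.276  0.072] [0.06  0.058 0.012] [ 0.605 -0.276  0.072]
279 [ 0.504 -0.277  0.073] [0.069 0.065 0.014] [ 0.506 -0.277  0.072]
```

The top view shows the chamber at about (212,205) with its lid half open and the tab towards the robot. The control box is at (340,206), with bar near-left, cross near-right, square far-left and round far-right. The scene view agrees. The lid is open about 49°, the chamber yaw is about 6.7° and the hinge is near (0.624, 0.247). I'll start by rising and closing the gripper.

Emit:
step_arm --deltas '[{"dp":[0,0,-1],"twist":1},{"dp":[0,0,-1],"twist":1},{"dp":[0,0,-1],"twist":1},{"dp":[0,0,-1],"twist":1},{"dp":[0,0,-1],"twist":1},{"dp":[0,0,0],"twist":1},{"dp":[0,0,0],"twist":0.15},{"dp":[0,0,0],"twist":0}]' --gripper -1 --squeeze 20

```text
time_s: 2.2
ee_pos: [0.2291, -0.4999, 0.4045]
eef_rot: [-3.14, 0.001, 0.002]
force: [-0.6, 0.3, -1.4]
grip_width: 0.0333
grip_force: 0.0
```

Emit:
step_arm --deltas '[{"dp":[0.37,-1,0],"twist":0},{"dp":[0.37,-1,0],"twist":0},{"dp":[0.37,-1,0],"twist":0},{"dp":[0.37,-1,0],"twist":0},{"dp":[0.37,-1,0],"twist":0},{"dp":[0.37,-1,0],"twist":0},{"dp":[0.37,-1,0],"twist":0},{"dp":[0.37,-1,0],"twist":0},{"dp":[0.37,-1,0],"twist":0},{"dp":[0.37,-1,0],"twist":0},{"dp":[0.37,-1,0],"twist":0},{"dp":[0.37,-1,0],"twist":0}]'

```text
time_s: 3.4
ee_pos: [0.4066, -0.0181, 0.4048]
eef_rot: [-3.141, 0.001, 0.002]
force: [0.0, -0.2, -0.4]
grip_width: 0.0002
grip_force: 0.0
```

Emit:
step_arm --deltas '[{"dp":[0.37,-1,0],"twist":0},{"dp":[0.37,-1,0],"twist":0},{"dp":[0.37,-1,0],"twist":0},{"dp":[0.37,-1,0],"twist":0},{"dp":[0.37,-1,0],"twist":0},{"dp":[0.37,-1,0],"twist":0},{"dp":[0.1,-0.3,0],"twist":0},{"dp":[0,0,0],"twist":0}]'

```text
time_s: 4.2
ee_pos: [0.4993, 0.2332, 0.4038]
eef_rot: [3.141, 0.003, 0.004]
force: [0.2, -0.5, -0.4]
grip_width: 0.0006
grip_force: 0.0
```

Emit:
step_arm --deltas '[{"dp":[0,0,0.8],"twist":0},{"dp":[0,0,0.8],"twist":0},{"dp":[0,0,0.5],"twist":0},{"dp":[0,0,0.2],"twist":0},{"dp":[0,0,0.2],"twist":0},{"dp":[0,0,0.2],"twist":0},{"dp":[0,0,0.2],"twist":0},{"dp":[-0.1,0,0.15],"twist":0}]'

```text
time_s: 5.0
ee_pos: [0.4954, 0.232, 0.2832]
eef_rot: [-3.142, -0.001, 0.0]
force: [0.9, -0.5, 2.9]
grip_width: 0.0001
grip_force: 1.0
```

Emit:
step_arm --deltas '[{"dp":[-0.17,0.02,0.15],"twist":0},{"dp":[-0.17,0.02,0.16],"twist":0},{"dp":[-0.17,0.02,0.17],"twist":0},{"dp":[-0.16,0.02,0.17],"twist":0},{"dp":[-0.15,0.02,0.18],"twist":0},{"dp":[-0.15,0.02,0.18],"twist":0}]'

```text
time_s: 5.6
ee_pos: [0.4559, 0.2273, 0.2425]
eef_rot: [-3.142, -0.0, 0.001]
force: [3.2, -0.0, 1.2]
grip_width: 0.0006
grip_force: 0.8
```

Emit:
step_arm --deltas '[{"dp":[-0.14,0.02,0.19],"twist":0},{"dp":[-0.13,0.02,0.2],"twist":0},{"dp":[-0.12,0.01,0.2],"twist":0},{"dp":[-0.11,0.01,0.21],"twist":0},{"dp":[-0.1,0.01,0.21],"twist":0},{"dp":[-0.1,0.01,0.22],"twist":0},{"dp":[-0.08,0.01,0.22],"twist":0},{"dp":[-0.08,0.01,0.22],"twist":0}]'

```text
time_s: 6.4
ee_pos: [0.4218, 0.2233, 0.1755]
eef_rot: [3.142, 0.0, 0.0]
force: [1.3, -0.5, 0.8]
grip_width: 0.0007
grip_force: 0.6
```

Emit:
step_arm --deltas '[{"dp":[-0.06,0.01,0.23],"twist":0},{"dp":[-0.05,0.01,0.23],"twist":0},{"dp":[-0.04,0,0.23],"twist":0},{"dp":[-0.03,0,0.23],"twist":0},{"dp":[-0.01,0,0.2],"twist":0},{"dp":[0,0,0.15],"twist":0},{"dp":[0,0,0.05],"twist":0},{"dp":[0,0,0],"twist":0}]'

```text
time_s: 7.2
ee_pos: [0.4145, 0.2225, 0.1232]
eef_rot: [3.141, 0.0, 0.0]
force: [0.4, 0.6, -0.2]
grip_width: 0.0004
grip_force: 0.0
```

Emit:
step_arm --deltas '[{"dp":[0,0,0.05],"twist":0},{"dp":[0,0,0.05],"twist":0},{"dp":[0,0,0.05],"twist":0},{"dp":[0,0,0],"twist":0}]'

```text
time_s: 7.6
ee_pos: [0.4151, 0.2228, 0.1215]
eef_rot: [-3.141, -0.003, 0.001]
force: [-20.7, -10.3, 50.8]
grip_width: 0.0004
grip_force: 25.8
```

Run:
```python
from h import *
im,P=cloud("scene");save('s2.png',im[60:300,140:460].repeat(2,0).repeat(2,1));print(ctrl.get_obs()['force'])
q=P[(P[...,2]>.1)&(P[...,2]<.14)&(P[...,1]>.12)&(P[...,1]<.35)&(P[...,0]>.45)&(P[...,0]<.6)]
print(len(q),q.mean(0),q.std(0),np.linalg.lstsq(np.c_[q[:,:2],np.ones(len(q))],q[:,2],rcond=None)[0])
```

```text
[-20.39323731 -10.60422423  51.65193312]
1878 [0.53011372 0.23220005 0.12258418] [0.04006419 0.04425651 0.00352084] [-0.00356242  0.01263073  0.12153981]
```

View pics/s2.png

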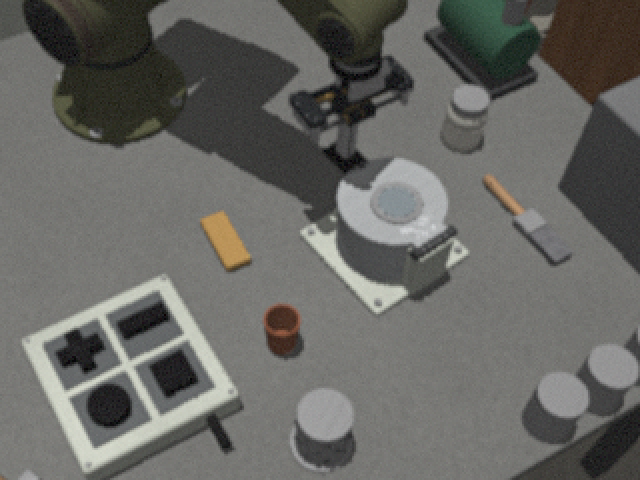

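The picture shows the lid level on the drum at about (392,205), with the gripper on the tab at (345,155). The bystanders have not moved. The 51 N reading shows the lid is against its hard stop. Next I lift and go to the bar key.

Emit:
step_arm --deltas '[{"dp":[0,0,-0.3],"twist":0},{"dp":[0,0,-0.8],"twist":0},{"dp":[0,0,-0.8],"twist":0},{"dp":[0,0,-0.6],"twist":0},{"dp":[0,0,0],"twist":0}]'

```text
time_s: 8.15
ee_pos: [0.4156, 0.223, 0.2207]
eef_rot: [-3.139, -0.005, 0.0]
force: [-0.2, 0.2, -0.1]
grip_width: 0.0004
grip_force: 0.0
```

Emit:
step_arm --deltas '[{"dp":[0.21,1,0],"twist":0},{"dp":[0.21,1,0],"twist":0},{"dp":[0.21,1,0],"twist":0},{"dp":[0.21,1,0],"twist":0},{"dp":[0.21,1,0],"twist":0},{"dp":[0.21,1,0],"twist":0},{"dp":[0.21,1,0],"twist":0},{"dp":[0.21,1,0],"twist":0},{"dp":[0.21,1,0],"twist":0},{"dp":[0.21,1,0],"twist":0},{"dp":[0,0,0],"twist":0},{"dp":[0,0,0],"twist":0}]'

```text
time_s: 9.35
ee_pos: [0.4983, -0.1777, 0.2163]
eef_rot: [-3.141, 0.001, -0.001]
force: [0.1, 1.2, -0.3]
grip_width: 0.0006
grip_force: 0.0
```

Run:
```python
from h import *
im,P=cloud("wrist");save('w1.png',im)
o=ctrl.get_obs();print(o['ee_pos'],o['eef_rot'],o['force'])
for l in "bar_top square_top round_top cross_top".split():
    for r in ctrl.cut_out("wrist",l)[:2]:
        q=P[r['pixels']];q=q[(q[:,2]>.066)&(q[:,2]<.085)]
        if len(q): print(l,round(r['conf'],2),q.mean(0).round(4),((q.max(0)+q.min(0))/2).round(4),np.ptp(q,0).round(3))
im,P=cloud("scene")
q=P[(P[...,2]>.1)&(P[...,1]>.12)&(P[...,1]<.35)&(P[...,0]>.38)&(P[...,0]<.6)]
print(np.median(q,0),np.percentile(q,98,axis=0))
```

```text
[ 0.4983391  -0.17697908  0.21666455] [-3.14098030e+00  1.01422044e-03  1.95998069e-04] [ 0.7220688   0.29189649 -0.32268188]
bar_top 0.81 [ 0.5034 -0.1767  0.0712] [ 0.5025 -0.1767  0.0699] [0.027 0.074 0.007]
square_top 0.86 [ 0.6032 -0.1759  0.0714] [ 0.6027 -0.1757  0.0706] [0.051 0.052 0.007]
square_top 0.48 [6.05e-01 5.00e-04 6.90e-02] [ 6.041e-01 -2.000e-04  6.890e-02] [0.055 0.056 0.006]
round_top 0.92 [ 0.6038 -0.2751  0.0713] [ 0.6033 -0.2758  0.0701] [0.06  0.06  0.008]
round_top 0.68 [ 0.603  -0.176   0.0714] [ 0.6023 -0.1757  0.0706] [0.052 0.052 0.007]
cross_top 0.83 [ 0.5047 -0.2758  0.0711] [ 0.5035 -0.2765  0.0698] [0.066 0.066 0.008]
[0.52339935 0.22804838 0.12285886] [0.59613672 0.31093603 0.12848632]
```

View pics/w1.png

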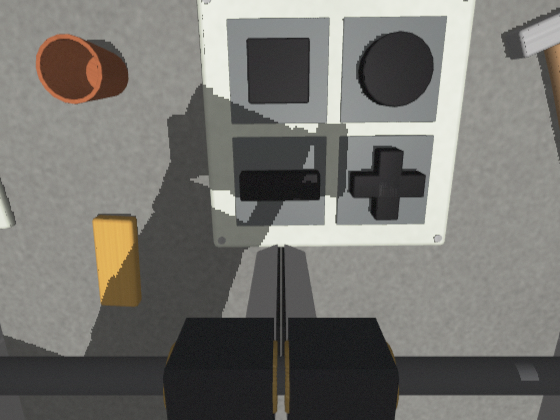

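The wrist view shows the bar key at (280,186), square (278,70), round (396,69) and cross (387,183). The measured positions match the given sizes and heights, and the lid has stayed shut. Next I press the bar.

Emit:
step_arm --deltas '[{"dp":[0.1,0,0.9],"twist":0},{"dp":[0,0,0.9],"twist":0},{"dp":[0,0,0.9],"twist":0},{"dp":[0,0,0.5],"twist":0},{"dp":[0,0,0.2],"twist":0},{"dp":[0,0,0.1],"twist":0},{"dp":[0,0,0.1],"twist":0},{"dp":[0,0,0],"twist":0}]'

```text
time_s: 10.45
ee_pos: [0.5029, -0.1775, 0.074]
eef_rot: [3.141, -0.001, 0.001]
force: [-0.3, 0.1, 0.7]
grip_width: 0.0006
grip_force: 0.0
```

Emit:
step_arm --deltas '[{"dp":[0,0,0.1],"twist":0},{"dp":[0,0,0.1],"twist":0},{"dp":[0,0,0.05],"twist":0},{"dp":[0,0,0.02],"twist":0},{"dp":[0,0,0],"twist":0},{"dp":[0,0,0],"twist":0}]'

```text
time_s: 11.05
ee_pos: [0.5034, -0.1777, 0.0641]
eef_rot: [3.141, -0.002, 0.0]
force: [-3.0, 2.0, 15.5]
grip_width: 0.0003
grip_force: 7.9
```

Force of 15.5 N is well above the 5.5 N spring, so the bar is fully down. Now release it and move over the square.

Emit:
step_arm --deltas '[{"dp":[0,0,-0.2],"twist":0},{"dp":[0,0,-0.3],"twist":0},{"dp":[0,0,-0.7],"twist":0},{"dp":[0,0,-0.3],"twist":0},{"dp":[0.8,0,0],"twist":0},{"dp":[0.9,0,0],"twist":0},{"dp":[0.8,0,0],"twist":0},{"dp":[0,-0.05,0],"twist":0},{"dp":[0,0,0],"twist":0},{"dp":[0,0,0.6],"twist":0},{"dp":[0,0,0.4],"twist":0},{"dp":[0,0,0],"twist":0}]'

```text
time_s: 12.25
ee_pos: [0.6008, -0.1752, 0.0803]
eef_rot: [-3.14, 0.004, 0.0]
force: [0.1, -0.4, 0.3]
grip_width: 0.0005
grip_force: 0.0
```

Emit:
step_arm --deltas '[{"dp":[0.05,0,0.15],"twist":0},{"dp":[0,0,0.1],"twist":0},{"dp":[0,0,0.1],"twist":0},{"dp":[0,0,0.05],"twist":0},{"dp":[0,0,0.02],"twist":0},{"dp":[0,0,0],"twist":0},{"dp":[0,0,0],"twist":0}]'

```text
time_s: 12.95
ee_pos: [0.6049, -0.1755, 0.0663]
eef_rot: [3.141, -0.001, 0.0]
force: [1.7, -1.0, 3.4]
grip_width: 0.0007
grip_force: 2.1
```

Emit:
step_arm --deltas '[{"dp":[0,0,0.05],"twist":0},{"dp":[0,0,0.03],"twist":0},{"dp":[0,0,0.01],"twist":0},{"dp":[0,0,0],"twist":0},{"dp":[0,0,0],"twist":0}]'

```text
time_s: 13.45
ee_pos: [0.6051, -0.1756, 0.064]
eef_rot: [3.141, -0.002, 0.0]
force: [-3.9, 1.8, 18.9]
grip_width: 0.0008
grip_force: 9.5
```

The square is fully down at 18.9 N. Release it and move to the round key.

Emit:
step_arm --deltas '[{"dp":[0,0,-0.2],"twist":0},{"dp":[0,0,-0.3],"twist":0},{"dp":[0,0,-0.7],"twist":0},{"dp":[0,0,-0.3],"twist":0},{"dp":[0,0.8,0],"twist":0},{"dp":[0,0.9,0],"twist":0},{"dp":[0,0.8,0],"twist":0},{"dp":[0,0,0],"twist":0},{"dp":[0,0,0],"twist":0},{"dp":[0,0,0.6],"twist":0},{"dp":[0,0,0.4],"twist":0},{"dp":[0,0,0],"twist":0}]'

```text
time_s: 14.65
ee_pos: [0.6037, -0.2739, 0.0795]
eef_rot: [-3.139, 0.004, 0.001]
force: [0.3, 0.5, 0.1]
grip_width: 0.0004
grip_force: 0.0
```

Emit:
step_arm --deltas '[{"dp":[0,0,0.15],"twist":0},{"dp":[0,0,0.1],"twist":0},{"dp":[0,0,0.1],"twist":0},{"dp":[0,0,0.05],"twist":0},{"dp":[0,0,0],"twist":0},{"dp":[0,0,0],"twist":0}]'

```text
time_s: 15.25
ee_pos: [0.605, -0.2753, 0.0668]
eef_rot: [3.142, -0.001, 0.001]
force: [1.2, 2.5, 4.3]
grip_width: 0.0004
grip_force: 2.0
```

Emit:
step_arm --deltas '[{"dp":[0,0,0.05],"twist":0},{"dp":[0,0,0.03],"twist":0},{"dp":[0,0,0.02],"twist":0},{"dp":[0,0,0],"twist":0},{"dp":[0,0,0],"twist":0}]'

```text
time_s: 15.75
ee_pos: [0.6051, -0.2754, 0.0641]
eef_rot: [3.141, -0.002, 0.001]
force: [-3.4, 5.6, 17.7]
grip_width: 0.0007
grip_force: 8.9
```

The round key is fully down at 17.7 N. Release, rise clear and check.

Emit:
step_arm --deltas '[{"dp":[0,0,-0.2],"twist":0},{"dp":[0,0,-0.5],"twist":0},{"dp":[0,0,-1],"twist":0},{"dp":[0,0,-1],"twist":0},{"dp":[0,0,-1],"twist":0},{"dp":[0,0,-0.3],"twist":0},{"dp":[0,0,0],"twist":0},{"dp":[0,0,0],"twist":0},{"dp":[0,0,0],"twist":0}]'

```text
time_s: 16.65
ee_pos: [0.6041, -0.2752, 0.2199]
eef_rot: [-3.14, 0.003, 0.0]
force: [0.5, -0.1, -0.6]
grip_width: 0.0003
grip_force: 0.0
```

Run:
```python
from h import *
im,P=cloud("scene");save('s3.png',im);o=ctrl.get_obs();print(o['time_s'],o['ee_pos'],o['force'])
q=P[(P[...,2]>.1)&(P[...,1]>.12)&(P[...,1]<.35)&(P[...,0]>.38)&(P[...,0]<.6)]
print(np.median(q,0),np.percentile(q,98,axis=0))
Q=np.load('scene.npy')
for l in "bar_top square_top round_top cross_top crucible flask ingot jar brush hammer".split():
    r=ctrl.cut_out("scene",l)
    if r: 
        q=P[r[0]['pixels']];print(l,np.nanmedian(q,0).round(3))
```

```text
16.7 [ 0.60423645 -0.27523813  0.22017669] [ 0.01380871 -0.09267437 -0.29044266]
[0.5236112  0.22788519 0.12285237] [0.59577804 0.31073423 0.12840776]
bar_top [ 0.508 -0.179  0.072]
square_top [ 0.608 -0.177  0.072]
round_top [ 0.609 -0.276  0.072]
cross_top [ 0.513 -0.288  0.071]
crucible [0.602 0.001 0.047]
flask [ 0.787 -0.042  0.098]
ingot [0.404 0.008 0.018]
jar [0.412 0.471 0.073]
brush [0.626 0.465 0.017]
hammer [ 0.591 -0.471  0.024]
```

View pics/s3.png

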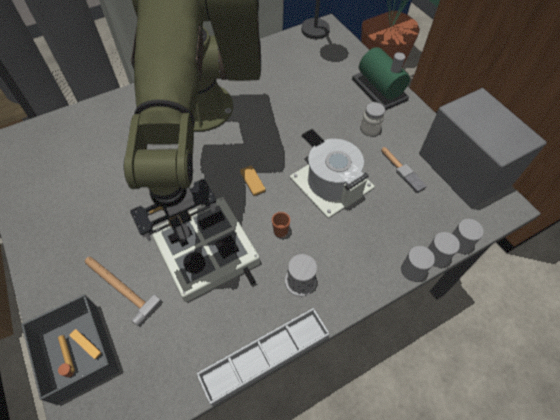

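The lid is shut at (338,165), all keys are back up, nothing else has moved and the arm is clear.

```bash
python3 -c "
from station import ctrl
print(ctrl.hand_in())"
```

```text
the job is handed in; nothing more can be done
None
```

The lid is fully shut, and the bar, square and round keys were then pressed fully down and released in that order; the cross key and loose items were left alone, and the job was handed in at about 17 s (no verdict was returned).

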